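Fit the toothed selector lid on the mudroom hopper and open it

TASK

Fit the green lid onto the wicker-look hopper: set its collar over the spindle in the well, feel for the angle at which the teeth mesh, and push it fully home until its disc lies almost flush with the deck. Then turn it, still fully home, until the lid's window is centred over the square fill opening (the side with the orange mark) so that the whole opening shows, and let go. Leave the other things on the bench where they are.

Things in the scene. Friction and masses are not known exactly. Their poses are not given: they have to be found in the camera images.
- hopper: Fixed square hopper: brown wicker-look bin 216 x 216 mm with a flat grey deck, its top 100 mm above the bench. Origin at the centre of its underside, z up. In the deck's middle is a round well, 108 mm across, 31 mm deep, with a dark spindle. On the hopper's own -x side the deck has a square fill opening, with an orange mark on the rim. Place and yaw (within 0.7 rad) vary.
- hopper_opening (a point): Centre of the 26 x 26 mm fill opening, at deck height, 73 mm from the spindle axis in the hopper's -x direction.
- hopper_spindle (a point): Point on the spindle's vertical axis (the hopper's centre), at deck height. The spindle's smooth pilot is 40 mm across, with a conical top that ends 2 mm below the deck. The spindle turns about the vertical against a stiff friction of about 0.3 N m and stays where left. Its starting angle is unknown; when the lid first meshes its window is always 8 degrees or more off the opening.
- spindle_fins (a point): Point on the spindle axis at the height of the fins' tops, 15 mm below the deck. Six radial fins, 8 mm thick, one every 60 degrees, reach from the pilot out to 37 mm radius and stand on a ledge 31 mm below the deck. Pressing on unmeshed fins with much more than 8 N while turning may drag the spindle along.
- lid_grip (a point): Centre of the lid's black bar handle, on the lid's axis, 62 mm above the lid's underside. The bar is 90 mm long along the lid's x, 20 mm wide along y and 44 mm tall (22 mm up to its top, 22 mm down to the disc's top). The lid is loose, about 0.25 kg, and starts right way up on the bench.
- lid_window (a point): Centre of the window through the lid's disc on the lid's own -x side, with a yellow bar at the rim; 73 mm from the lid's axis, level with the disc's top (22 mm below the handle's centre). The round green disc is 196 mm across and 6 mm thick; its underside is 34 mm above the lid's underside.
- lid_collar (a point): Centre of the lid's underside, the open end of the collar: 92 mm outside diameter, 34 mm long, six inward teeth 13 mm wide, one every 60 degrees, inner faces 22 mm from the axis (2 mm play round the pilot). The teeth fit between the fins with about 3 degrees of play each way; a tooth lies on the lid's x axis.
- spindle_home (a point): Point on the spindle axis on the ledge, 31 mm below the deck, where the lid's underside rests when fully home (its disc then 3 mm above the deck). Unmeshed the lid rests on the fins' tops, 16 mm higher. Once meshed it drops 4 to 5 mm onto spring plungers; it stays there unless pushed; a steady push of roughly 5 to 15 N takes it home. Home, the lid turns the spindle with it and stays where left.
- scraper: Bystander: red ice scraper lying flat, about 200 mm long; origin at its underside.
- trowel: Bystander: orange plastic trowel lying flat, about 280 mm long; origin at its underside.
- tumbler: Bystander: stainless tumbler, 80 mm across, 140 mm tall; origin at its underside.
- keyblock: Bystander: wooden key block 60 x 180 x 45 mm with four steel pegs standing to 90 mm; origin at its underside.
- brush: Bystander: boot brush 160 x 50 x 44 mm, bristles down; origin at its underside.
- polish: Bystander: flat blue can, 64 mm across, 35 mm tall; origin at its underside.
- torch: Bystander: yellow torch lying flat, 160 mm long, 48 mm at the head; origin at its underside.
Not all that is in view belongs to the job. Of the things that look like the part that bears lid_grip, take the one that is farthest to the robot's right at the start.

How it is judged (in metres and radians):
On the way:
1. the lid's teeth are meshed and the lid is fully home on the spindle (z of lid_grip in the frame of hopper below 0.1345 m and horizontal distance between lid_grip and hopper_spindle below 0.006 m and angle between lid_grip's own z axis and vertical below 0.06 rad), for 0.1 s.
At the end, for the whole second after the job is handed in: The lid sits level (within 0.06 rad) and fully home on the spindle: its grip point is less than 34.5 mm above the deck (31 mm when home) and within 6 mm of the spindle's axis; the window's centre lies on the opening's side, within 9.5 mm sideways of the opening's centre line (all of step 1 and x of lid_window in the frame of hopper below -0.06 m and y of lid_window in the frame of hopper between -0.0095 and 0.0095 m); the robot touches nothing.
It fails at once if a bystander is shifted by more than 30 mm (distance of any of scraper, trowel, tumbler, keyblock, brush, polish, torch from where it was at the start of the episode above 0.03 m).
It also fails if it takes over 61 s, if anything falls off the work surface, if the arm or the gripper's body presses on something with over 40 N, if the wrist force passes 120 N, or if a joint passes its speed limit or range.

ROBOT

A 6-joint arm with a two-finger parallel gripper is mounted at the origin on the work surface. World frame = base frame: x ahead of the robot, y to its left, z up, the work surface at z = 0. Lengths are in mm, angles in rad, forces in N, time in s.
With the tool pointing down it reaches from about 275 to 825 mm from the base axis. Payload 5.2 kg.
Tool frame: the origin (TCP) lies at the very end of the fingers, on their centre line; the grasp point (between the pads) lies 19 mm behind it; z points along the fingers, x is the direction in which the jaws open and shut, and the axes are right-handed (so a half turn about z gives the same grasp; the last joint's range is limited). The gripper opens to 93 mm and grips with 3 to 60 N. Pads are 15 mm wide; open, the fingers measure 128 mm over their backs; the gripper's body (75 mm by 188 mm) begins 65 mm behind the grasp point.
Start: joints at [1.037, 0.259, 1.535, -0, 1.348, -0.203], TCP at [178.618, 520.193, 218.653] pointing down, gripper open.
Joint ranges: [-3.14, 3.14], [-0.91, 2.08], [0.19, 2.58], [-1.22, 4.36], [0.22, 2.71], [-3.12, 3.12]. Speed limits (rad/s): [2.57, 2.57, 3.14, 3.14, 3.14, 3.14].

INTERFACE

Orientations are given as a rotation vector (axis times angle).
In Python, from bench import * gives the robot as it stands. The module is installed in compiled form; this text tells all that it offers.
- The arm moves only by the tool send_rows, never from a script. Its argument "steps" is a list of rows, each an object with "jaw": the opening, from 0 (shut) to 1 (fully open); "translation": the shift along the tool's x, y, z in cm, a list of three; "spin": the turn about the tool's z in rad. A call has 1 to 10 rows; each row is the pose to reach, as a shift and turn from the pose commanded when the call began, along the tool's axes at that moment; what a row does not reach only later rows make up. A row lasts 1/12 s, in which the tool goes at most 41.7 mm and 7.16 degrees, less where a joint would pass 70% of its speed; a pose out of reach is approached as far as the arm can. A call with a gripper value outside its range is refused whole. The fingers move at their own pace and stop on an object; "force" is the grip in N (left out, the last holds). Time passes only in rows, so rows that repeat a pose let the fingers close. It gives the time, the measured TCP pose, the force and the opening at its end, in the units of the state.
- get_state(): the state, without advancing time (a new reading comes with each control period).
- snapshot(name): name is "scene" or "top"; returns the picture (480x640x3 uint8, blue, green, red); there is no depth.
- get_calibration(name): a dict with "fx", "fy", "cx", "cy" (pixels), "dist" ([k1, k2, p1, p2, k3] as OpenCV has them; the pictures are not rectified), "position" and "attitude" of the camera in the world. Camera axes: x right, y down, z forward; pixel columns grow to the right and rows downward; lengths in mm; the calibration is good to about 2 mm. A picture is of the moment at which its call begins. get_calibration takes no time and is no camera call.
- sign_off(): hands the job in, once; it reports no verdict.
The state is a dict: "t": time; "joints": joint angles; "joint_vel": joint speeds; "tau": joint torques, N m; "position": TCP position; "ee_rot": TCP orientation; "ft_force": force on the tool from outside, world axes, zero at the start; "moment": the same for the moment, N m; "finger_gap": opening from 0.0 (shut) to 1.0 (fully open).
Only numpy, scipy, OpenCV 4.12 (cv2) and the standard library are available. Lean on these libraries where they do the work, as an engineer would, in place of code of your own. Each camera call takes 0.05 s, during which the arm holds its last target.

## Working session

There is one attempt and no reset: what is moved stays moved. The work goes in short steps, Python scripts to look and compute and a tool call to move; the robot and the scene stay as the last step left them, time stands still between calls to the robot, and variables do not carry over. Pictures are saved under pics/ and viewed, and the job is handed in when it is done.

Besides the shell and the picture viewer there is one more tool, called after "Request:" by a JSON object that holds its "op" and its "data", one argument or row to a line. send_rows: Moves the arm, as the interface text tells. Its arguments: {"type":"object","properties":{"steps":{"type":"array"},"force":{"type":"number"}},"required":["steps"]}

```bash
mkdir -p pics; python3 - <<'E'
from bench import *
import cv2
for n in("scene","top"):
    cv2.imwrite(f"pics/{n}0.png",snapshot(n)); print(n,get_calibration(n))
print(get_state())
E
```

```text
scene {'fx': 539.2683554715431, 'fy': 539.2683554715431, 'cx': 313.9140623433492, 'cy': 231.49829214504672, 'dist': array([-0.14136156,  0.        ,  0.        ,  0.        ,  0.        ]), 'position': array([ 947.10513458, -827.26168182, 1171.51538909]), 'attitude': array([-2.35063259, -0.63146996,  0.2285832 ])}
top {'fx': 527.6449222157456, 'fy': 527.6449222157456, 'cx': 321.4100724017279, 'cy': 232.44758071784847, 'dist': array([0.03482842, 0.        , 0.        , 0.        , 0.        ]), 'position': array([ 303.99022444,   14.88872144, 1471.77930529]), 'attitude': array([-2.17475678,  2.11462014, -0.15345375])}
{'t': 0.1, 'joints': array([ 1.03722520e+00,  2.59268504e-01,  1.53596843e+00,  5.05598768e-06,
        1.34800319e+00, -2.02806275e-01]), 'joint_vel': array([ 0.00024712, -0.00224922, -0.00207521, -0.00247713,  0.00166922,
       -0.00032032]), 'tau': array([ 1.32674766e-03, -4.38208973e+01, -2.84646767e+01,  7.17553357e-02,
        3.62418231e-02, -8.17537330e-05]), 'position': array([178.3455356 , 519.76163942, 217.9038061 ]), 'ee_rot': array([ 2.55630650e+00,  1.82502880e+00, -2.36849904e-03]), 'ft_force': array([ 0.46667635, -0.03165907,  0.08153722]), 'moment': array([ 0.0494839 , -0.03339272, -0.00789747]), 'finger_gap': 1.0018787347947609}
```

View pics/scene0.png

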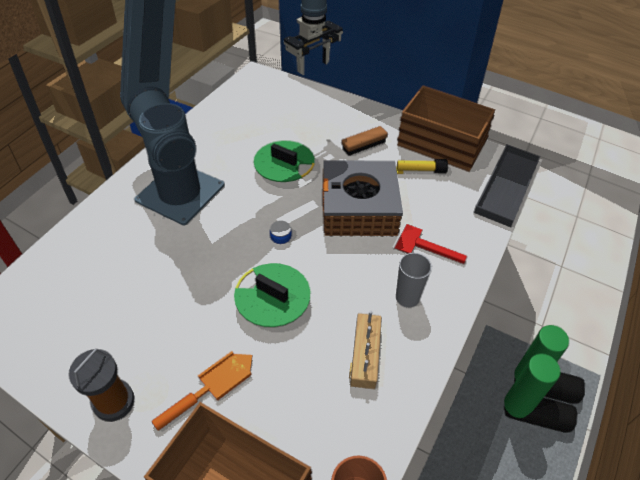

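View pics/top0.png

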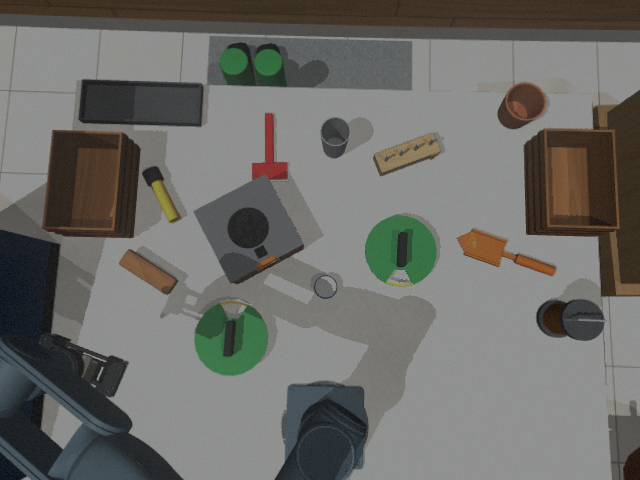

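```bash
cat > h.py <<'E'
import numpy as np, cv2
from bench import *
from scipy.spatial.transform import Rotation as R
def ray(n,uv):
    c=get_calibration(n);K=np.array([[c['fx'],0,c['cx']],[0,c['fy'],c['cy']],[0,0,1]])
    p=cv2.undistortPoints(np.array([[uv]],float),K,c['dist'])[0,0]
    return c['position'],R.from_rotvec(c['attitude']).as_matrix()@np.array([p[0],p[1],1])
def at(n,uv,z):
    o,d=ray(n,uv);return o+d*(z-o[2])/d[2]
def proj(n,P):
    c=get_calibration(n);K=np.array([[c['fx'],0,c['cx']],[0,c['fy'],c['cy']],[0,0,1]])
    r=R.from_rotvec(c['attitude']).inv();
    return cv2.projectPoints(np.array(P,float).reshape(-1,3),r.as_rotvec(),-r.apply(c['position']),K,c['dist'])[0][:,0]
def crop(src,dst,x,y,w,h,s):
    im=cv2.imread(src)[y:y+h,x:x+w];cv2.imwrite(dst,cv2.resize(im,None,fx=s,fy=s,interpolation=cv2.INTER_CUBIC))
E
python3 - <<'E'
from h import *
crop("pics/top0.png","pics/c1.png",350,200,100,100,6)
crop("pics/top0.png","pics/c2.png",185,165,130,130,4.6)
crop("pics/scene0.png","pics/c3.png",220,250,110,90,6)
crop("pics/scene0.png","pics/c4.png",310,145,110,100,6)
E
```

```text
(no output)
```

View pics/c1.png

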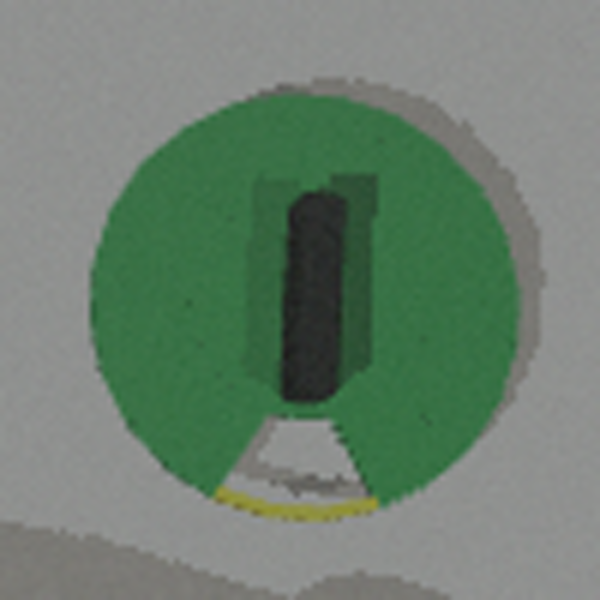

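View pics/c2.png

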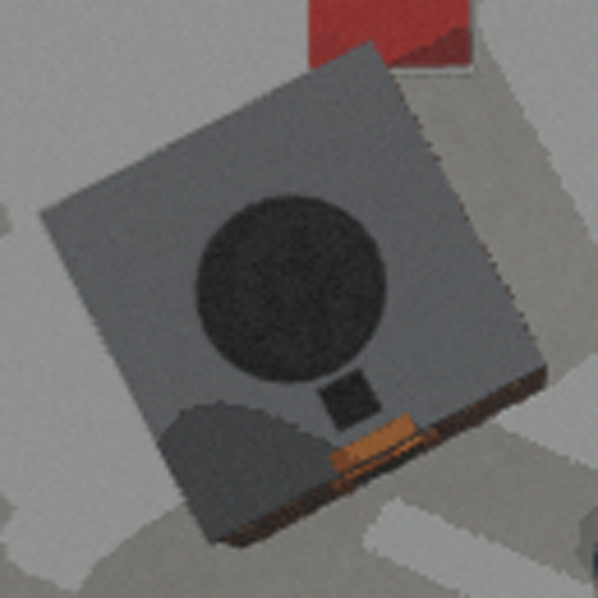

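View pics/c3.png

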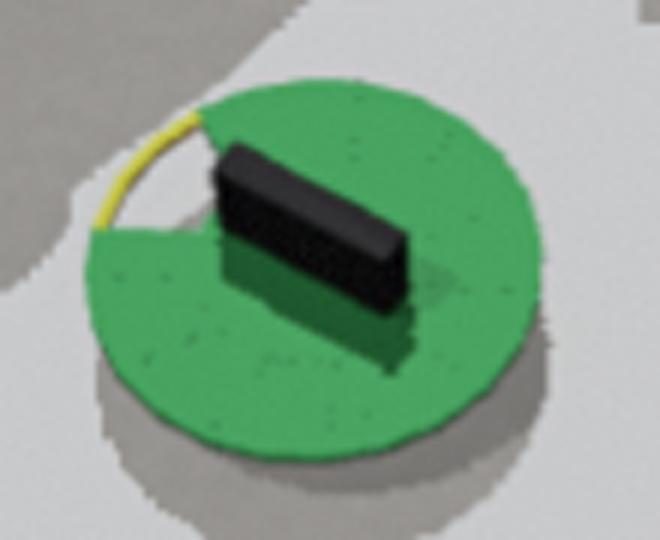

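View pics/c4.png

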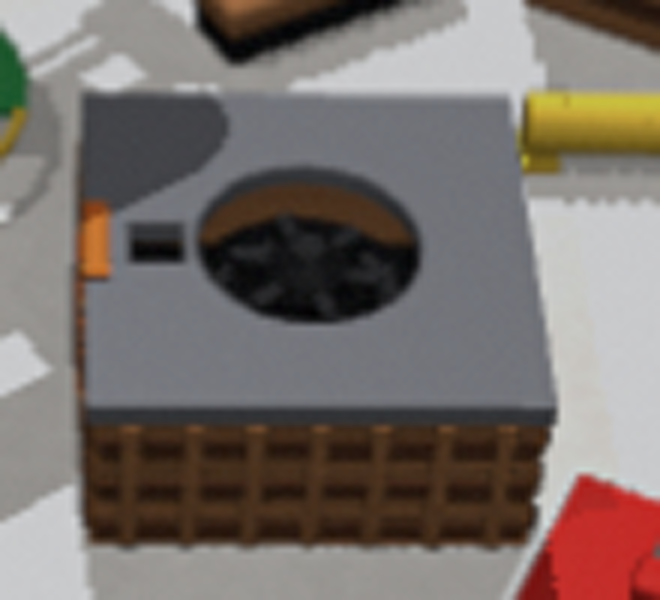

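```bash
python3 - <<'E'
from h import *
c=lambda x,y:(185+x/4.6-.5+.5/4.6,165+y/4.6-.5+.5/4.6)
C=np.array([at("top",c(*p),100)[:2] for p in[(41,212),(371,42),(546,367),(213,542)]])
print(C.mean(0),[np.linalg.norm(C[i]-C[i-1]) for i in range(4)],[np.degrees(np.arctan2(*(C[i]-C[i-1])[::-1])) for i in range(4)])
o=at("top",c(350,400),100)[:2];w=at("top",c(291,289),100)[:2]
print("op",o,"well",w,np.linalg.norm(o-w),np.degrees(np.arctan2(*(w-o)[::-1])))
for s in ("scene",):
    d=lambda x,y:(310+x/6-.4,145+y/6-.4)
    o=at(s,d(156,243),100)[:2];w=at(s,d(310,245),100)[:2]
    print(s,"op",o,"well",w,np.degrees(np.arctan2(*(w-o)[::-1])))
    D=np.array([at(s,d(*p),100)[:2] for p in[(85,95),(509,98),(556,410),(86,408)]]);print(D,D.mean(0));print(C)
# lid
for n,bx in(("top",(355,205,90,90)),("scene",(225,255,95,80))):
    im=cv2.imread(f"pics/{n}0.png");x,y,w,h=bx
    b,g,r=[im[...,i].astype(int) for i in range(3)]
    m=((g>b+25)&(g>r+10)).astype(np.uint8); m2=np.zeros_like(m);m2[y:y+h,x:x+w]=m[y:y+h,x:x+w]
    hull=cv2.convexHull(cv2.findNonZero(m2))[:,0].astype(float)
    P=np.array([at(n,p,40)[:2] for p in hull])
    from scipy.optimize import least_squares
    f=least_squares(lambda q:np.hypot(*(P-q[:2]).T)-q[2],[*P.mean(0),98],loss="soft_l1");print(n,f.x)
    # black handle
    bl=(im.max(2)<60).astype(np.uint8);m3=np.zeros_like(bl);m3[y:y+h,x:x+w]=bl[y:y+h,x:x+w]
    print(cv2.minAreaRect(cv2.findNonZero(m3)))
t=lambda x,y:(350+x/6-.4,200+y/6-.4)
print([at("top",t(*p),84)[:2] for p in[(318,195),(308,395)]])
print("yel",at("top",t(216,493),40),at("top",t(377,503),40))
s=lambda x,y:(220+x/6-.4,250+y/6-.4)
print([at("scene",s(*p),84)[:2] for p in[(227,154),(397,248)]])
print("yel",at("scene",s(200,115),40),at("scene",s(97,230),40))
E
```

```text
[512.69119088 213.56007203] [np.float64(215.10520588953602), np.float64(212.69010961421435), np.float64(215.8272568227415), np.float64(211.49874033732314)] [np.float64(30.26212813217919), np.float64(-60.24106360463337), np.float64(-150.05616860873997), np.float64(119.56138694345391)]
op [449.68856732 178.16880988] well [512.48653867 214.70771163] 72.65450121369963 30.19291822157484
scene op [449.55163008 176.6803494 ] well [513.73468482 212.83895902] 29.395471563937225
[[368.1571354  252.75989091]
 [552.49911174 359.36048647]
 [659.6192688  172.86760741]
 [473.52531734  65.2717234 ]] [513.45020832 212.56492705]
[[553.10915978 359.91401015]
 [658.67830197 175.27317245]
 [471.6607139   67.54283066]
 [367.31658787 251.51027486]]
top [ 470.20884143 -195.13456816   97.22441437]
((401.6726379394531, 249.02926635742188), (9.599626541137695, 34.315406799316406), 2.4895529747009277)
scene [ 469.94591396 -196.9996431    97.72592945]
((271.5976257324219, 288.3145446777344), (37.30628967285156, 13.87924575805664), 27.758541107177734)
[array([ 513.89794486, -194.42711303]), array([ 425.09568075, -190.53708436])]
yel [ 383.53832064 -155.92157274   40.        ] [ 381.15144136 -228.30323095   40.        ]
[array([ 427.75420645, -193.88046431]), array([ 514.36254134, -198.56342706])]
yel [ 384.6082543  -156.51471673   40.        ] [ 381.2081247 -230.1634436   40.       ]
```

```bash
python3 - <<'E'
from h import *
z=85
rows=[]
for n in("scene","top"):
    im=cv2.cvtColor(cv2.imread(f"pics/{n}0.png"),cv2.COLOR_BGR2GRAY)
    cx,cy=513.1,213.1
    g=np.mgrid[60:-61:-0.4,60:-61:-0.4]  # x up, y left
    P=np.stack([cx+g[0],cy+g[1],0*g[0]+z],-1).reshape(-1,3)
    uv=proj(n,P).reshape(*g[0].shape,2).astype(np.float32)
    o=cv2.remap(im,uv[...,0],uv[...,1],cv2.INTER_CUBIC)
    o=np.clip((o.astype(float)-20)*(3 if n=="scene" else 5),0,255).astype(np.uint8);rows.append(o)
    # angular profile, r 24..36
    a=np.radians(np.arange(0,360,1));pr=[]
    for r in np.arange(25,36,1.):
        q=proj(n,np.stack([cx+r*np.cos(a),cy+r*np.sin(a),0*a+z],-1)).astype(np.float32)
        pr.append(cv2.remap(im,q[None,:,0],q[None,:,1],cv2.INTER_LINEAR)[0])
    pr=np.mean(pr,0);pr-=cv2.blur(np.tile(pr,3)[None],(61,1))[0][360:720]
    F=np.sum(pr*np.exp(-6j*a));print(n,"fin angle mod60",np.degrees(-np.angle(F))/6%60,abs(F))
    f=pr.reshape(6,60).mean(0);print(np.round(f[::4],1))
cv2.imwrite("pics/fins.png",np.hstack(rows)[:, :])
E
```

```text
scene fin angle mod60 15.608733393493807 1659.4680751839244
[-4.7 -0.3  6.7 12.9 14.4 10.   3.4 -2.2 -4.8 -5.  -5.1 -5.4 -6.1 -6.8
 -6.7]
top fin angle mod60 47.646202781738815 61.03422195814641
[-0.3 -0.9 -0.2  1.3  0.4 -0.4 -1.3 -1.   0.4  0.4  0.3  0.7  0.7  0.2
 -0.2]
```

View pics/fins.png

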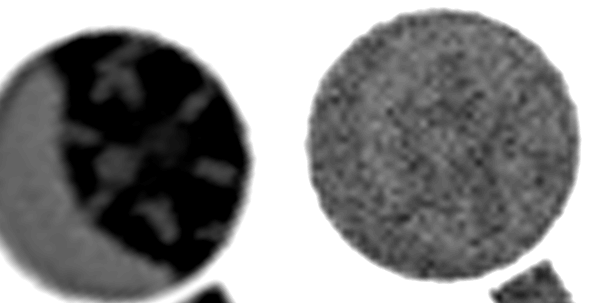

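```bash
cat >> h.py <<'E'
def st():
    s=get_state();r=R.from_rotvec(s['ee_rot']);m=r.as_matrix()
    print('t',round(s['t'],2),'pos',np.round(s['position'],1),'yaw',round(np.degrees(np.arctan2(m[1,0],m[0,0])),2),'tilt',np.round(m[:2,2],4),'F',np.round(s['ft_force'],2),'M',np.round(s['moment'],2),'gap',round(s['finger_gap'],3),'q',np.round(s['joints'],2))
    return s,m
def go(x,y,z,yaw=None):
    s,m=st();print('cm',np.round(m.T@(np.array([x,y,z])-s['position'])/10,2),end=' ')
    if yaw is not None: print('spin',round(-np.radians(yaw-np.degrees(np.arctan2(m[1,0],m[0,0]))),3))
E
python3 -c "
from h import *
go(470,-195.7,200,87.5)"
```

```text
t 0.1 pos [178.3 519.8 217.9] yaw 71.05 tilt [-0.0008 -0.0014] F [ 0.47 -0.03  0.08] M [ 0.05 -0.03 -0.01] gap 1.002 q [ 1.04  0.26  1.54  0.    1.35 -0.2 ]
cm [-58.19  50.82   1.87] spin -0.287
```

Request:
{"op": "send_rows", "data": {
  "steps": [
    {"jaw": 1, "translation": [-2.9, 2.54, 0.09], "spin": -0.03},
    {"jaw": 1, "translation": [-5.8, 5.08, 0.18], "spin": -0.06},
    {"jaw": 1, "translation": [-8.7, 7.6, 0.27], "spin": -0.09},
    {"jaw": 1, "translation": [-11.6, 10.1, 0.36], "spin": -0.12},
    {"jaw": 1, "translation": [-14.5, 12.7, 0.45], "spin": -0.15},
    {"jaw": 1, "translation": [-17.4, 15.2, 0.54], "spin": -0.18},
    {"jaw": 1, "translation": [-20.3, 17.8, 0.63], "spin": -0.21},
    {"jaw": 1, "translation": [-23.2, 20.3, 0.72], "spin": -0.24},
    {"jaw": 1, "translation": [-26.1, 22.8, 0.81], "spin": -0.27},
    {"jaw": 1, "translation": [-29, 25.4, 0.9], "spin": -0.287}
  ]
}}

```text
t: 0.93
position: [324.4, 161.8, 209.5]
ee_rot: [-2.267, -2.175, -0.0]
ft_force: [1.0, 0.5, 0.1]
finger_gap: 1.001
```

```bash
python3 -c "
from h import *
go(470,-195.7,190,87.5)"
```

```text
t 0.93 pos [324.4 161.8 209.5] yaw 87.61 tilt [0.     0.0001] F [1.04 0.55 0.07] M [ 0.03  0.01 -0.01] gap 1.001 q [ 0.15 -0.09  1.94  0.    1.29 -1.38]
cm [-35.11  16.04   1.95] spin 0.002
```

Request:
{"op": "send_rows", "data": {
  "steps": [
    {"jaw": 1, "translation": [-3.6, 1.65, 0.2], "spin": 0},
    {"jaw": 1, "translation": [-7.2, 3.3, 0.4], "spin": 0},
    {"jaw": 1, "translation": [-10.8, 4.95, 0.6], "spin": 0},
    {"jaw": 1, "translation": [-14.4, 6.6, 0.8], "spin": 0},
    {"jaw": 1, "translation": [-18, 8.2, 1], "spin": 0},
    {"jaw": 1, "translation": [-21.6, 9.9, 1.2], "spin": 0},
    {"jaw": 1, "translation": [-25.2, 11.5, 1.4], "spin": 0},
    {"jaw": 1, "translation": [-28.8, 13.2, 1.6], "spin": 0},
    {"jaw": 1, "translation": [-32.4, 14.8, 1.8], "spin": 0},
    {"jaw": 1, "translation": [-35.1, 16.04, 1.95], "spin": 0}
  ]
}}

```text
t: 1.77
position: [470.0, -197.4, 189.5]
ee_rot: [2.271, 2.171, -0.001]
ft_force: [0.2, 0.7, -0.1]
finger_gap: 1.004
```

Request:
{"op": "send_rows", "data": {
  "steps": [
    {"jaw": 0.6, "translation": [0, 0, 1], "spin": 0},
    {"jaw": 0.6, "translation": [0, 0, 3], "spin": 0},
    {"jaw": 0.6, "translation": [0, 0, 5], "spin": 0}
  ]
}}

```text
t: 2.02
position: [469.5, -194.6, 139.3]
ee_rot: [2.271, 2.171, 0.0]
ft_force: [-0.6, 0.2, 0.1]
finger_gap: 0.834
```

```bash
python3 -c "
from h import *
go(470,-195.7,46,87.5)
cv2.imwrite('pics/s1.png',snapshot('scene'));cv2.imwrite('pics/t1.png',snapshot('top'))
crop('pics/s1.png','pics/s1c.png',200,180,150,150,4)
crop('pics/t1.png','pics/t1c.png',350,190,110,110,5)"
```

```text
t 2.02 pos [ 469.5 -194.6  139.3] yaw 87.42 tilt [ 0.0004 -0.    ] F [-0.63  0.18  0.1 ] M [0.04 0.01 0.01] gap 0.834 q [-0.61  0.25  1.75  0.    1.14 -2.14]
cm [-0.1   0.05  9.33] spin -0.001
```

View pics/s1c.png

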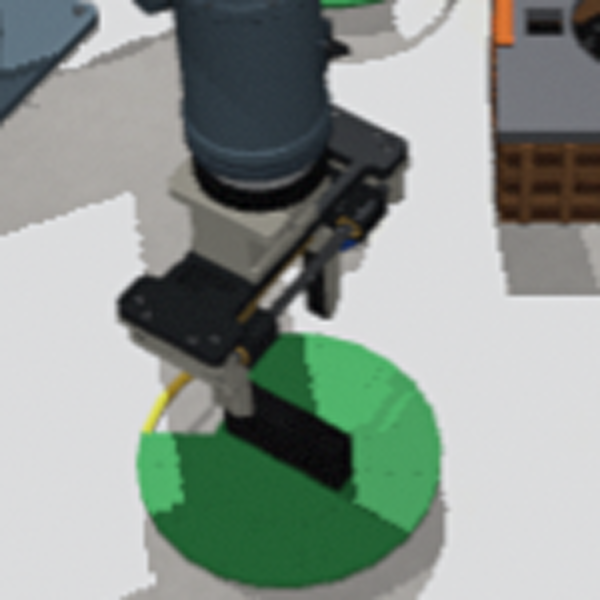

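View pics/t1c.png

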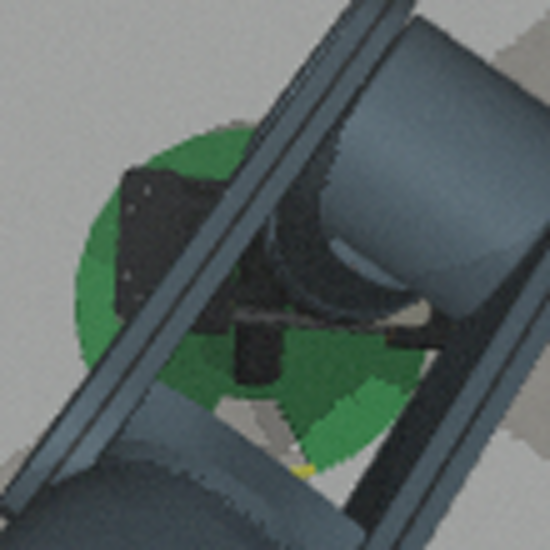

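Request:
{"op": "send_rows", "data": {
  "steps": [
    {"jaw": 0.6, "translation": [-0.05, 0.05, 3], "spin": 0},
    {"jaw": 0.5, "translation": [-0.05, 0.05, 6], "spin": 0},
    {"jaw": 0.5, "translation": [-0.05, 0.05, 8], "spin": 0},
    {"jaw": 0.5, "translation": [-0.05, 0.05, 9.2], "spin": 0},
    {"jaw": 0.5, "translation": [-0.05, 0.05, 9.2], "spin": 0},
    {"jaw": 0.1, "translation": [-0.05, 0.05, 9.2], "spin": 0},
    {"jaw": 0.1, "translation": [-0.05, 0.05, 9.2], "spin": 0},
    {"jaw": 0.1, "translation": [-0.05, 0.05, 9.2], "spin": 0},
    {"jaw": 0.1, "translation": [-0.05, 0.05, 9.2], "spin": 0},
    {"jaw": 0.1, "translation": [-0.05, 0.05, 9.2], "spin": 0}
  ],
  "force": 55
}}

```text
t: 2.95
position: [470.6, -195.0, 49.3]
ee_rot: [2.268, 2.171, 0.001]
ft_force: [-0.9, 1.0, 4.4]
finger_gap: 0.209
```

```bash
python3 -c "
from h import *
st()"
```

```text
t 2.95 pos [ 470.6 -195.    49.3] yaw 87.49 tilt [ 0.0017 -0.0009] F [-0.88  0.95  4.39] M [0.25 0.02 0.09] gap 0.209 q [-0.61  0.37  1.85  0.    0.92 -2.14]
```

Request:
{"op": "send_rows", "data": {
  "steps": [
    {"jaw": 0.1, "translation": [0, 0, -1], "spin": 0},
    {"jaw": 0.1, "translation": [0, 0, -3], "spin": 0},
    {"jaw": 0.1, "translation": [0, 0, -6], "spin": 0},
    {"jaw": 0.1, "translation": [0, 0, -10], "spin": 0},
    {"jaw": 0.1, "translation": [0, 0, -10], "spin": 0},
    {"jaw": 0.1, "translation": [0, 0, -10], "spin": 0}
  ]
}}

```text
t: 3.45
position: [471.4, -195.8, 151.1]
ee_rot: [2.265, 2.168, 0.002]
ft_force: [0.4, 0.3, -2.6]
finger_gap: 0.21
```

```bash
python3 -c "
from h import *
st()
cv2.imwrite('pics/s2.png',snapshot('scene'));cv2.imwrite('pics/t2.png',snapshot('top'))
crop('pics/s2.png','pics/s2c.png',200,180,150,150,4)
crop('pics/t2.png','pics/t2c.png',350,190,110,110,5)"
```

```text
t 3.45 pos [ 471.4 -195.8  151.1] yaw 87.49 tilt [ 0.0048 -0.0035] F [ 0.4   0.33 -2.59] M [-0.03  0.06  0.01] gap 0.21 q [-0.61  0.24  1.73 -0.    1.16 -2.14]
```

View pics/s2c.png

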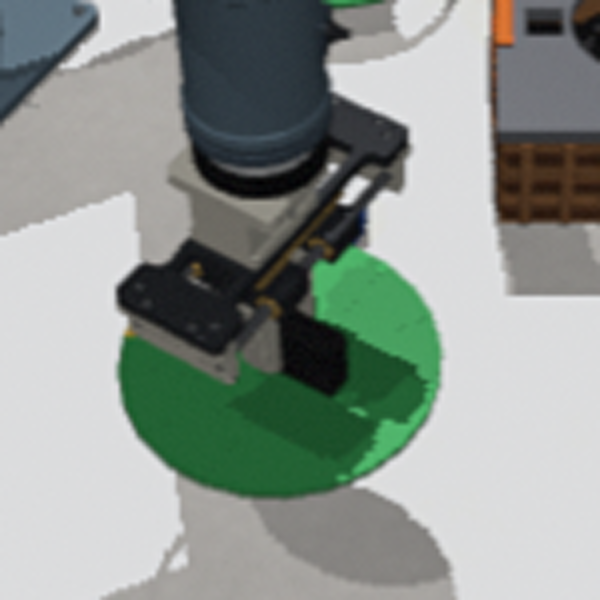

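```bash
python3 -c "
from h import *
go(513,213,190,135.6)"
```

```text
t 3.55 pos [ 469.4 -194.4  147.8] yaw 87.49 tilt [-0.0008  0.0005] F [-0.06  0.18 -3.77] M [ 0.01  0.01 -0.01] gap 0.214 q [-0.61  0.25  1.74 -0.    1.16 -2.14]
cm [40.89  2.57 -4.2 ] spin -0.84
```

Request:
{"op": "send_rows", "data": {
  "steps": [
    {"jaw": 0.1, "translation": [1, 0.1, -1], "spin": -0.04},
    {"jaw": 0.1, "translation": [3, 0.2, -2], "spin": -0.09},
    {"jaw": 0.1, "translation": [5.5, 0.35, -3], "spin": -0.15},
    {"jaw": 0.1, "translation": [8, 0.5, -4], "spin": -0.21},
    {"jaw": 0.1, "translation": [10.5, 0.65, -4.2], "spin": -0.27},
    {"jaw": 0.1, "translation": [13, 0.8, -4.2], "spin": -0.33},
    {"jaw": 0.1, "translation": [15.5, 0.95, -4.2], "spin": -0.39},
    {"jaw": 0.1, "translation": [18, 1.1, -4.2], "spin": -0.45},
    {"jaw": 0.1, "translation": [20, 1.25, -4.2], "spin": -0.5},
    {"jaw": 0.1, "translation": [21.5, 1.35, -4.2], "spin": -0.53}
  ]
}}

```text
t: 4.38
position: [491.7, 22.1, 189.3]
ee_rot: [-1.612, -2.693, 0.001]
ft_force: [-0.2, -1.0, -2.5]
finger_gap: 0.21
```

```bash
python3 -c "
from h import *
go(513,213,190,135.6)"
```

```text
t 4.38 pos [491.7  22.1 189.3] yaw 118.19 tilt [-0.003   0.0013] F [-0.25 -0.98 -2.47] M [ 0.07  0.05 -0.06] gap 0.21 q [-0.18  0.18  1.71  0.    1.25 -2.25]
cm [15.82 10.9  -0.05] spin -0.304
```

Request:
{"op": "send_rows", "data": {
  "steps": [
    {"jaw": 0.1, "translation": [1.8, 1.2, 0], "spin": -0.04},
    {"jaw": 0.1, "translation": [3.6, 2.4, 0], "spin": -0.08},
    {"jaw": 0.1, "translation": [5.4, 3.7, 0], "spin": -0.12},
    {"jaw": 0.1, "translation": [7.2, 4.9, 0], "spin": -0.16},
    {"jaw": 0.1, "translation": [9, 6.2, 0], "spin": -0.2},
    {"jaw": 0.1, "translation": [10.8, 7.4, 0], "spin": -0.24},
    {"jaw": 0.1, "translation": [12.6, 8.7, 0], "spin": -0.28},
    {"jaw": 0.1, "translation": [14.4, 9.9, 0], "spin": -0.3},
    {"jaw": 0.1, "translation": [15.3, 10.5, 0], "spin": -0.304},
    {"jaw": 0.1, "translation": [15.82, 10.9, 0], "spin": -0.304}
  ]
}}

```text
t: 5.22
position: [514.2, 211.8, 189.2]
ee_rot: [-1.19, -2.905, 0.002]
ft_force: [0.2, -0.3, -2.4]
finger_gap: 0.208
```

Request:
{"op": "send_rows", "data": {
  "steps": [
    {"jaw": 0.1, "translation": [0, 0, 0], "spin": 0},
    {"jaw": 0.1, "translation": [0, 0, 0], "spin": 0}
  ]
}}

```text
t: 5.38
position: [514.9, 209.8, 189.7]
ee_rot: [-1.194, -2.905, 0.002]
ft_force: [0.1, 1.0, -1.9]
finger_gap: 0.214
```

```bash
python3 -c "
from h import *
cv2.imwrite('pics/s3.png',snapshot('scene'));cv2.imwrite('pics/t3.png',snapshot('top'))
go(513,213,160,135.6)
crop('pics/s3.png','pics/s3c.png',290,90,150,150,4)
crop('pics/t3.png','pics/t3c.png',170,150,150,150,4)"
```

```text
t 5.48 pos [515.2 209.3 190. ] yaw 135.23 tilt [-0.0006 -0.0006] F [ 0.78  0.22 -1.53] M [0.03 0.04 0.02] gap 0.211 q [ 0.19  0.29  1.56 -0.    1.29 -2.17]
cm [0.42 0.11 3.  ] spin -0.006
```

View pics/s3c.png

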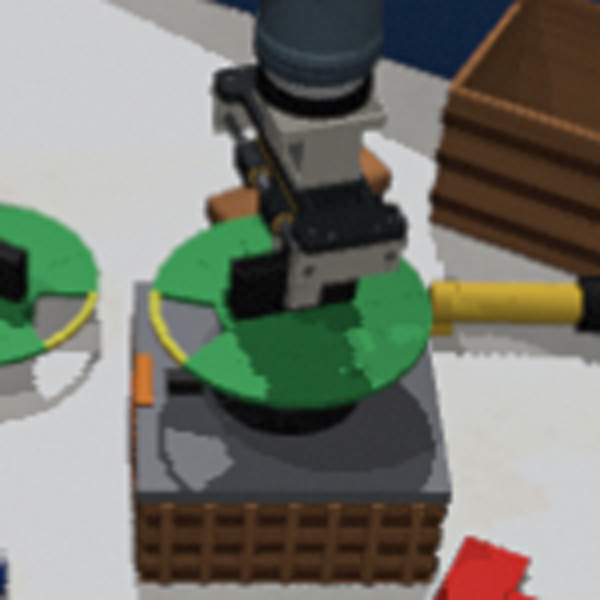

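View pics/t3c.png

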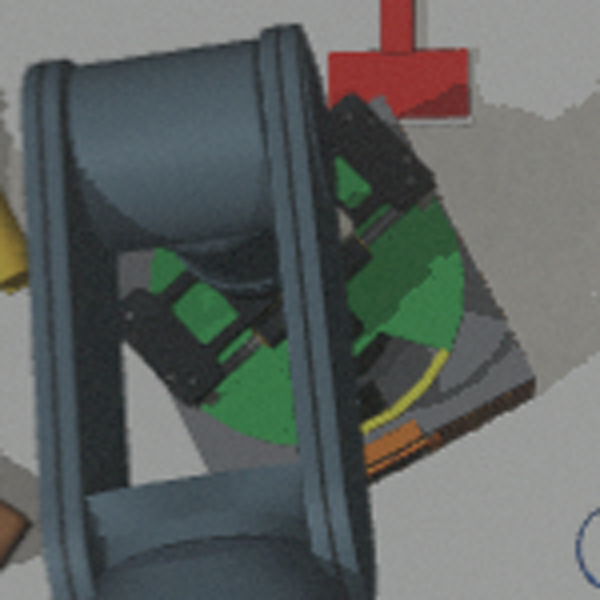

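```bash
python3 - <<'E'
from h import *
from scipy.optimize import least_squares
for n,bx,pos in(("scene",(325,140,76,60),(515.2,209.3)),("top",(198,206,92,60),(515.2,209.3))):
    im=cv2.imread(f"pics/{n.replace('scene','s').replace('top','t')}3.png");x,y,w,h=bx
    b,g,r=[im[...,i].astype(int) for i in range(3)]
    m=((g>b+25)&(g>r+10)).astype(np.uint8); m2=np.zeros_like(m);m2[y:y+h,x:x+w]=m[y:y+h,x:x+w]
    hull=cv2.convexHull(cv2.findNonZero(m2))[:,0].astype(float)
    P=np.array([at(n,p,180.7)[:2] for p in hull])
    f=least_squares(lambda q:np.hypot(*(P-q[:2]).T)-97.6,P.mean(0),loss="soft_l1",f_scale=1);print(n,f.x,np.round(np.hypot(*(P-f.x[:2]).T),1))
E
```

```text
scene [514.33270023 204.02133828] [ 97.3  97.5  97.1  98.   97.4  97.5  98.2  98.6  98.8  98.4  97.5  98.
  97.3  96.9  97.7  97.   98.4  98.6 101.6  99.4  96.4  97.5  98.5  99.1]
top [515.13524774 208.22315367] [98.1 97.6 96.  97.5 97.4 97.4 97.3 97.3 96.8 94.  95.9 95.3 53.3 94.6
 95.9 96.5 96.8 97.1]
```

```bash
python3 - <<'E'
from h import *
from scipy.optimize import least_squares
for k,B in((3,dict(scene=(325,140,76,60),top=(198,206,92,60))),(2,dict(scene=(225,230,92,80),top=(350,190,110,110))),(0,dict(scene=(225,255,95,80),top=(355,205,90,90)))):
    H={}
    for n,(x,y,w,h) in B.items():
        im=cv2.imread(f"pics/{(n if k==0 else n[0])}{k}.png")
        b,g,r=[im[...,i].astype(int) for i in range(3)]
        m=((g>b+22)&(g>r+10)).astype(np.uint8); m2=np.zeros_like(m);m2[y:y+h,x:x+w]=m[y:y+h,x:x+w]
        m2=cv2.morphologyEx(m2,cv2.MORPH_OPEN,np.ones((2,2),np.uint8))
        H[n]=cv2.convexHull(cv2.findNonZero(m2))[:,0].astype(float)
        print(k,n,cv2.boundingRect(m2))
    for z in ([180.7,177,174] if k==3 else [138,135,132] if k==2 else [40,37]):
        for n in H:
            P=np.array([at(n,p,z)[:2] for p in H[n]])
            f=least_squares(lambda q:np.hypot(*(P-q[:2]).T)-97.6,P.mean(0),loss="cauchy",f_scale=.7);print(k,n,z,f.x.round(1),round(np.median(abs(f.fun)),2))
E
```

```text
3 scene (329, 145, 70, 48)
3 top (209, 207, 78, 55)
3 scene 180.7 [518.4 201.8] 0.76
3 top 180.7 [512.9 205.3] 0.5
3 scene 177 [517.2 205.4] 0.7
3 top 177 [513.1 205.6] 0.4
3 scene 174 [516.1 208.2] 0.65
3 top 174 [513.3 205.8] 0.35
2 scene (231, 242, 81, 63)
2 top (369, 210, 72, 73)
2 scene 138 [ 473.  -197.2] 0.59
2 top 138 [ 467.1 -198.7] 1.17
2 scene 135 [ 471.9 -195.5] 0.55
2 top 135 [ 467.6 -199. ] 1.13
2 scene 132 [ 470.8 -194. ] 0.45
2 top 132 [ 468.2 -199.2] 1.11
0 scene (235, 264, 77, 64)
0 top (366, 217, 72, 69)
0 scene 40 [ 473.9 -198.4] 0.34
0 top 40 [ 467.4 -197.8] 0.21
0 scene 37 [ 472.8 -196.7] 0.35
0 top 37 [ 467.8 -198.2] 0.22
```

Request:
{"op": "send_rows", "data": {
  "steps": [
    {"jaw": 0.1, "translation": [0.2, 0.05, 0.5], "spin": -0.006},
    {"jaw": 0.1, "translation": [0.42, 0.11, 1.5], "spin": -0.006},
    {"jaw": 0.1, "translation": [0.42, 0.11, 2.5], "spin": -0.006},
    {"jaw": 0.1, "translation": [0.42, 0.11, 3], "spin": -0.006},
    {"jaw": 0.1, "translation": [0.42, 0.11, 3], "spin": -0.006},
    {"jaw": 0.1, "translation": [0.42, 0.11, 3], "spin": -0.006}
  ]
}}

```text
t: 5.98
position: [512.7, 213.7, 159.4]
ee_rot: [-1.186, -2.908, 0.001]
ft_force: [1.0, -0.7, -2.1]
finger_gap: 0.212
```

```bash
python3 -c "
from h import *
go(513,213.4,140,135.6)"
```

```text
t 5.98 pos [512.7 213.7 159.4] yaw 135.61 tilt [-0.0016 -0.0003] F [ 0.99 -0.71 -2.1 ] M [0.11 0.02 0.02] gap 0.212 q [ 0.19  0.32  1.61 -0.    1.22 -2.17]
cm [-0.04 -0.    1.94] spin 0.0
```

Descend slowly past the pilot tip.

Request:
{"op": "send_rows", "data": {
  "steps": [
    {"jaw": 0.1, "translation": [0, 0, 0.4], "spin": 0},
    {"jaw": 0.1, "translation": [0, 0, 0.8], "spin": 0},
    {"jaw": 0.1, "translation": [0, 0, 1.2], "spin": 0},
    {"jaw": 0.1, "translation": [0, 0, 1.5], "spin": 0},
    {"jaw": 0.1, "translation": [0, 0, 1.8], "spin": 0},
    {"jaw": 0.1, "translation": [0, 0, 1.8], "spin": 0}
  ]
}}

```text
t: 6.48
position: [512.7, 213.9, 141.4]
ee_rot: [-1.186, -2.908, 0.001]
ft_force: [-0.4, 0.7, -2.8]
finger_gap: 0.213
```

```bash
python3 -c "
from h import *
go(513,213.4,140,135.6)"
```

```text
t 6.48 pos [512.7 213.9 141.4] yaw 135.62 tilt [-0.0013 -0.0002] F [-0.42  0.69 -2.8 ] M [ 0.06  0.07 -0.03] gap 0.213 q [ 0.19  0.33  1.63 -0.    1.18 -2.17]
cm [-0.05 -0.01  0.14] spin 0.0
```

Request:
{"op": "send_rows", "data": {
  "steps": [
    {"jaw": 0.1, "translation": [0, 0, 0.2], "spin": 0},
    {"jaw": 0.1, "translation": [0, 0, 0.4], "spin": 0},
    {"jaw": 0.1, "translation": [0, 0, 0.6], "spin": 0},
    {"jaw": 0.1, "translation": [0, 0, 0.7], "spin": 0},
    {"jaw": 0.1, "translation": [0, 0, 0.7], "spin": 0},
    {"jaw": 0.1, "translation": [0, 0, 0.7], "spin": 0}
  ]
}}

```text
t: 6.98
position: [513.2, 214.1, 135.1]
ee_rot: [-1.186, -2.909, -0.0]
ft_force: [0.3, 1.2, -2.3]
finger_gap: 0.209
```

```bash
python3 -c "
from h import *
go(513,213.4,130,135.6)"
```

```text
t 6.98 pos [513.2 214.1 135.1] yaw 135.62 tilt [0.0001 0.0003] F [ 0.31  1.23 -2.3 ] M [ 0.18 -0.   -0.02] gap 0.209 q [ 0.19  0.34  1.64  0.    1.16 -2.17]
cm [-0.04 -0.07  0.51] spin 0.0
```

Request:
{"op": "send_rows", "data": {
  "steps": [
    {"jaw": 0.1, "translation": [0, 0, 0.1], "spin": 0},
    {"jaw": 0.1, "translation": [0, 0, 0.2], "spin": 0},
    {"jaw": 0.1, "translation": [0, 0, 0.3], "spin": 0},
    {"jaw": 0.1, "translation": [0, 0, 0.3], "spin": 0},
    {"jaw": 0.1, "translation": [0, 0, 0.3], "spin": 0}
  ]
}}

```text
t: 7.4
position: [513.5, 214.5, 132.2]
ee_rot: [1.187, 2.908, 0.002]
ft_force: [1.7, 2.6, -2.0]
finger_gap: 0.214
```

```bash
python3 -c "
from h import *
go(513,213.4,130,135.6)"
```

```text
t 7.4 pos [513.5 214.5 132.2] yaw 135.6 tilt [0.0008 0.0011] F [ 1.74  2.63 -2.01] M [ 0.93 -0.24 -0.09] gap 0.214 q [ 0.19  0.34  1.64  0.    1.16 -2.17]
cm [-0.04 -0.11  0.22] spin 0.0
```

Request:
{"op": "send_rows", "data": {
  "steps": [
    {"jaw": 0.1, "translation": [0.03, 0.12, 0], "spin": 0},
    {"jaw": 0.1, "translation": [0.03, 0.12, 0.1], "spin": 0},
    {"jaw": 0.1, "translation": [0.03, 0.12, 0.2], "spin": 0},
    {"jaw": 0.1, "translation": [0.03, 0.12, 0.3], "spin": 0},
    {"jaw": 0.1, "translation": [0.03, 0.12, 0.3], "spin": 0}
  ]
}}

```text
t: 7.82
position: [514.0, 215.2, 129.6]
ee_rot: [1.186, 2.908, 0.001]
ft_force: [-0.4, 2.3, 2.8]
finger_gap: 0.21
```

```bash
python3 -c "
from h import *
go(513,213.4,130,135.6)"
```

```text
t 7.82 pos [514.  215.2 129.6] yaw 135.62 tilt [0.0008 0.0005] F [-0.4   2.27  2.77] M [ 0.7   0.06 -0.01] gap 0.21 q [ 0.2   0.35  1.64  0.    1.15 -2.17]
cm [-0.05 -0.21 -0.04] spin 0.0
```

Request:
{"op": "send_rows", "data": {
  "steps": [
    {"jaw": 0.1, "translation": [0.05, 0.05, 0], "spin": 0.03},
    {"jaw": 0.1, "translation": [0.05, 0.05, 0], "spin": 0.06},
    {"jaw": 0.1, "translation": [0.05, 0.05, 0], "spin": 0.08},
    {"jaw": 0.1, "translation": [0.05, 0.05, 0], "spin": 0.08}
  ]
}}

```text
t: 8.15
position: [513.8, 216.1, 129.2]
ee_rot: [-1.303, -2.859, -0.001]
ft_force: [-0.5, 3.8, 1.0]
finger_gap: 0.211
```

```bash
python3 -c "
from h import *
st()"
```

```text
t 8.15 pos [513.8 216.1 129.2] yaw 131.01 tilt [0.0002 0.0007] F [-0.48  3.75  0.98] M [0.97 0.15 0.08] gap 0.211 q [ 0.2   0.35  1.64  0.    1.15 -2.09]
```

Request:
{"op": "send_rows", "data": {
  "steps": [
    {"jaw": 0.1, "translation": [0.08, 0.07, 0], "spin": 0},
    {"jaw": 0.1, "translation": [0.15, 0.13, 0], "spin": 0},
    {"jaw": 0.1, "translation": [0.15, 0.13, 0], "spin": 0},
    {"jaw": 0.1, "translation": [0.15, 0.13, 0], "spin": 0}
  ]
}}

```text
t: 8.48
position: [513.8, 216.9, 129.0]
ee_rot: [1.301, 2.859, -0.002]
ft_force: [0.2, -2.7, 1.3]
finger_gap: 0.213
```

```bash
python3 -c "
from h import *
st()"
```

```text
t 8.48 pos [513.8 216.9 129. ] yaw 131.05 tilt [-0.0001 -0.0015] F [ 0.18 -2.74  1.31] M [-0.34  0.01  0.01] gap 0.213 q [ 0.2   0.35  1.64 -0.    1.15 -2.09]
```

Request:
{"op": "send_rows", "data": {
  "steps": [
    {"jaw": 0.1, "translation": [-0.06, -0.05, 0], "spin": -0.04},
    {"jaw": 0.1, "translation": [-0.06, -0.05, 0], "spin": -0.08},
    {"jaw": 0.1, "translation": [-0.06, -0.05, 0], "spin": -0.12},
    {"jaw": 0.1, "translation": [-0.06, -0.05, 0], "spin": -0.12}
  ]
}}

```text
t: 8.82
position: [513.8, 216.7, 129.0]
ee_rot: [-1.126, -2.933, 0.0]
ft_force: [0.1, -0.9, 0.8]
finger_gap: 0.212
```

```bash
python3 -c "
from h import *
st()"
```

```text
t 8.82 pos [513.8 216.7 129. ] yaw 137.99 tilt [-0.0002 -0.0002] F [ 0.12 -0.94  0.76] M [ 0.12 -0.07  0.05] gap 0.212 q [ 0.2   0.35  1.64 -0.    1.15 -2.21]
```

Request:
{"op": "send_rows", "data": {
  "steps": [
    {"jaw": 0.1, "translation": [0, 0, 0], "spin": -0.03},
    {"jaw": 0.1, "translation": [0, 0, 0], "spin": -0.06},
    {"jaw": 0.1, "translation": [0, 0, 0], "spin": -0.08},
    {"jaw": 0.1, "translation": [0, 0, 0], "spin": -0.08}
  ]
}}

```text
t: 9.15
position: [513.8, 216.8, 129.0]
ee_rot: [-1.011, -2.974, 0.0]
ft_force: [-0.0, 0.5, -0.6]
finger_gap: 0.217
```

```bash
python3 -c "
from h import *
st()
cv2.imwrite('pics/s4.png',snapshot('scene'))
crop('pics/s4.png','pics/s4c.png',290,90,150,150,4)"
```

```text
t 9.15 pos [513.8 216.8 129. ] yaw 142.47 tilt [-0.0002 -0.0001] F [-0.05  0.47 -0.58] M [ 0.03 -0.06 -0.24] gap 0.217 q [ 0.2   0.35  1.64 -0.    1.15 -2.29]
```

View pics/s4c.png

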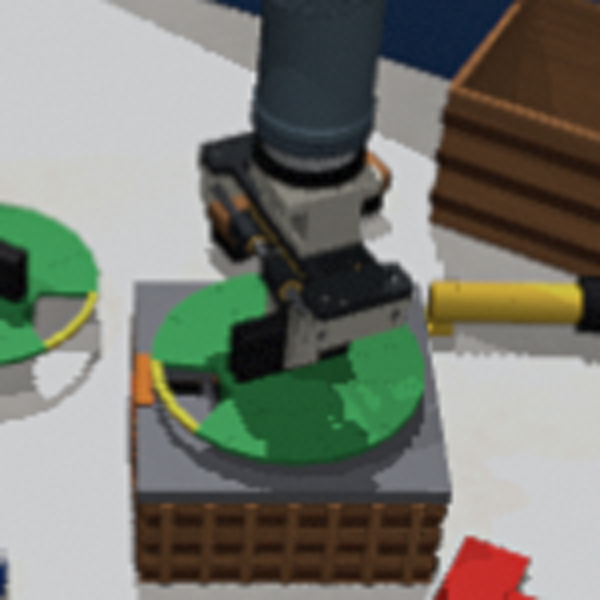

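Request:
{"op": "send_rows", "data": {
  "steps": [
    {"jaw": 0.1, "translation": [0, 0, 0], "spin": 0.05},
    {"jaw": 0.1, "translation": [0, 0, 0.15], "spin": 0.05},
    {"jaw": 0.1, "translation": [0, 0, 0.3], "spin": 0.05},
    {"jaw": 0.1, "translation": [0, 0, 0.45], "spin": 0.05},
    {"jaw": 0.1, "translation": [0, 0, 0.45], "spin": 0.05}
  ]
}}

```text
t: 9.62
position: [514.0, 216.9, 125.7]
ee_rot: [1.083, 2.948, 0.001]
ft_force: [-2.1, 0.1, 5.2]
finger_gap: 0.213
```

```bash
python3 -c "
from h import *
st()"
```

```text
t 9.62 pos [514.  216.9 125.7] yaw 139.67 tilt [ 0.0012 -0.0001] F [-2.14  0.06  5.23] M [-0.06  0.18  0.  ] gap 0.213 q [ 0.2   0.35  1.65 -0.    1.14 -2.24]
```

Request:
{"op": "send_rows", "data": {
  "steps": [
    {"jaw": 0.1, "translation": [0, 0, 0.15], "spin": 0},
    {"jaw": 0.1, "translation": [0, 0, 0.3], "spin": 0},
    {"jaw": 0.1, "translation": [0, 0, 0.4], "spin": 0},
    {"jaw": 0.1, "translation": [0, 0, 0.4], "spin": 0}
  ]
}}

```text
t: 9.95
position: [514.0, 216.9, 121.6]
ee_rot: [1.083, 2.948, 0.0]
ft_force: [-1.3, -1.3, 5.1]
finger_gap: 0.209
```

```bash
python3 -c "
from h import *
st()"
```

```text
t 9.95 pos [514.  216.9 121.6] yaw 139.67 tilt [ 0.0011 -0.0001] F [-1.26 -1.26  5.12] M [-0.05  0.29  0.01] gap 0.209 q [ 0.2   0.35  1.65 -0.    1.13 -2.24]
```

Going down against the plungers at a steady ~8 N; continue.

Request:
{"op": "send_rows", "data": {
  "steps": [
    {"jaw": 0.1, "translation": [0, 0, 0.15], "spin": 0},
    {"jaw": 0.1, "translation": [0, 0, 0.3], "spin": 0},
    {"jaw": 0.1, "translation": [0, 0, 0.4], "spin": 0},
    {"jaw": 0.1, "translation": [0, 0, 0.4], "spin": 0}
  ]
}}

```text
t: 10.28
position: [514.0, 216.8, 118.2]
ee_rot: [1.082, 2.948, 0.001]
ft_force: [-3.2, -1.9, 10.6]
finger_gap: 0.214
```

```bash
python3 -c "
from h import *
st()"
```

```text
t 10.28 pos [514.  216.8 118.2] yaw 139.67 tilt [ 0.0014 -0.0002] F [-3.18 -1.89 10.65] M [-0.02  0.6   0.09] gap 0.214 q [ 0.2   0.36  1.66 -0.    1.13 -2.24]
```

Request:
{"op": "send_rows", "data": {
  "steps": [
    {"jaw": 0.1, "translation": [0, 0, 0.1], "spin": 0},
    {"jaw": 0.1, "translation": [0, 0, 0.25], "spin": 0},
    {"jaw": 0.1, "translation": [0, 0, 0.25], "spin": 0}
  ]
}}

```text
t: 10.53
position: [514.1, 216.9, 118.1]
ee_rot: [1.082, 2.947, 0.001]
ft_force: [-9.0, -3.9, 26.7]
finger_gap: 0.211
```

```bash
python3 -c "
from h import *
st()"
```

```text
t 10.53 pos [514.1 216.9 118.1] yaw 139.68 tilt [0.0026 0.    ] F [-9.01 -3.93 26.68] M [-0.33  1.82  0.04] gap 0.211 q [ 0.2   0.36  1.66 -0.    1.12 -2.24]
```

Request:
{"op": "send_rows", "data": {
  "steps": [
    {"jaw": 0.1, "translation": [0, 0, -0.15], "spin": 0},
    {"jaw": 0.1, "translation": [0, 0, -0.15], "spin": 0.04},
    {"jaw": 0.1, "translation": [0, 0, -0.15], "spin": 0.09},
    {"jaw": 0.1, "translation": [0, 0, -0.15], "spin": 0.14},
    {"jaw": 0.1, "translation": [0, 0, -0.15], "spin": 0.19},
    {"jaw": 0.1, "translation": [0, 0, -0.15], "spin": 0.24},
    {"jaw": 0.1, "translation": [0, 0, -0.15], "spin": 0.29},
    {"jaw": 0.1, "translation": [0, 0, -0.15], "spin": 0.33},
    {"jaw": 0.1, "translation": [0, 0, -0.15], "spin": 0.345},
    {"jaw": 0.1, "translation": [0, 0, -0.15], "spin": 0.345}
  ]
}}

```text
t: 11.37
position: [514.2, 216.6, 118.2]
ee_rot: [1.572, 2.717, 0.001]
ft_force: [-4.9, -2.6, 17.1]
finger_gap: 0.211
```

```bash
python3 -c "
from h import *
st()
cv2.imwrite('pics/s5.png',snapshot('scene'));cv2.imwrite('pics/t5.png',snapshot('top'))
crop('pics/s5.png','pics/s5c.png',310,125,110,110,6)
crop('pics/t5.png','pics/t5c.png',190,170,120,120,5)"
```

```text
t 11.37 pos [514.2 216.6 118.2] yaw 119.89 tilt [ 0.0022 -0.0005] F [-4.86 -2.62 17.06] M [-0.29  0.95  0.2 ] gap 0.211 q [ 0.2   0.36  1.66 -0.    1.13 -1.89]
```

View pics/s5c.png

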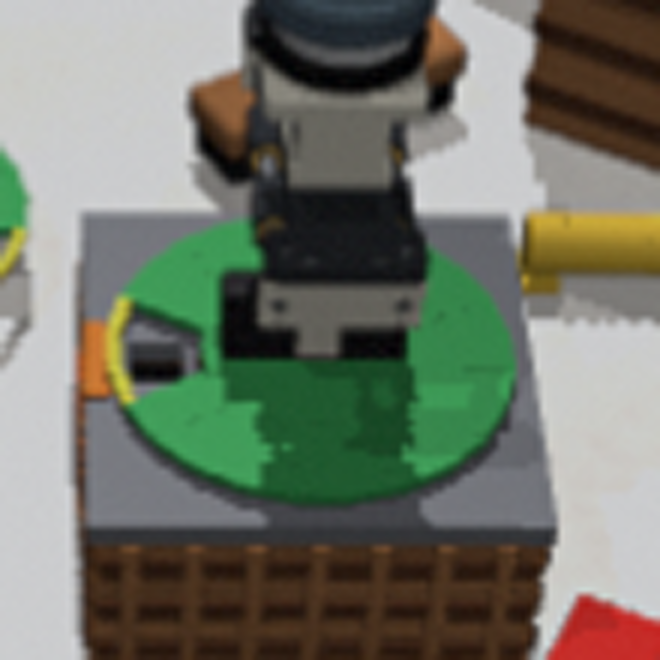

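View pics/t5c.png

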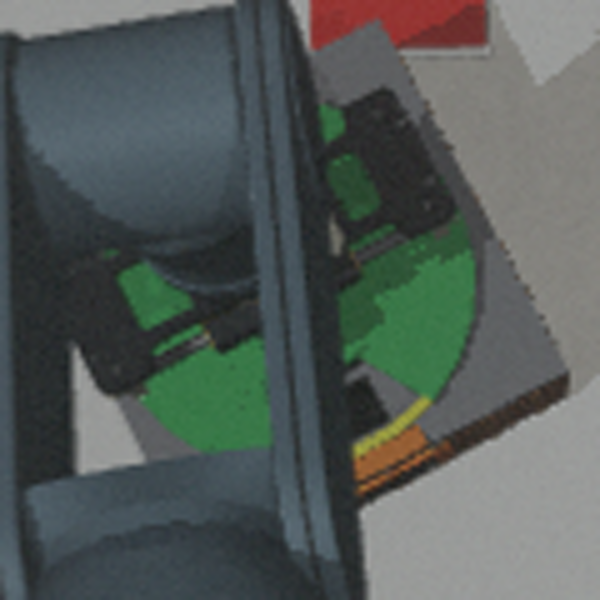

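```bash
python3 - <<'E'
from h import *
d=lambda x,y:(310+x/6-.4,125+y/6-.4)
a=at("scene",d(125,297),109)[:2];b=at("scene",d(132,404),109)[:2];v=a-b
print(a,b,np.linalg.norm(v),"tangent-90 =yaw",np.degrees(np.arctan2(v[1],v[0]))-90)
m=(a+b)/2
for c in[(513.4,212.7),(514.3,214)]: print(np.degrees(np.arctan2(*(np.array(c)-m)[::-1])))
o=at("scene",d(156,363),100);print(o)
# expected image of yellow ends at yaw 30, centre scene-estimated
for yaw in(27,30,33):
  e=[]
  for s in(1,-1):
    an=np.radians(yaw+180+s*22.4); P=[513.4+95*np.cos(an),212.7+95*np.sin(an),109]
    u=proj("scene",P)[0]; e.append(((u+.4-np.array([310,125]))*6).round(0))
  print(yaw,e)
E
```

```text
[418.9295747  201.18155543] [457.19151072 138.20282031] 73.69054773153115 tangent-90 =yaw 31.280245232709007
29.720047583117854
30.163715841736554
[449.55163008 176.6803494  100.        ]
27 [array([124., 397.]), array([128., 292.])]
30 [array([128., 404.]), array([125., 298.])]
33 [array([132., 411.]), array([121., 305.])]
```

Request:
{"op": "send_rows", "data": {
  "steps": [
    {"jaw": 0.1, "translation": [0, 0, -0.1], "spin": 0},
    {"jaw": 0.5, "translation": [0, 0, -0.1], "spin": 0},
    {"jaw": 0.5, "translation": [0, 0, -0.1], "spin": 0},
    {"jaw": 0.5, "translation": [0, 0, -0.1], "spin": 0},
    {"jaw": 0.5, "translation": [0, 0, -0.1], "spin": 0}
  ]
}}

```text
t: 11.88
position: [513.5, 217.0, 116.2]
ee_rot: [-1.573, -2.718, 0.001]
ft_force: [0.0, 0.0, -0.8]
finger_gap: 0.447
```

```bash
python3 -c "
from h import *
st()"
```

```text
t 11.88 pos [513.5 217.  116.2] yaw 119.87 tilt [-0.0008 -0.0001] F [ 0.    0.01 -0.78] M [ 0.07  0.03 -0.02] gap 0.447 q [ 0.2   0.36  1.66  0.    1.12 -1.89]
```

Free; retreat upward, then toward the robot's clear side to look.

Request:
{"op": "send_rows", "data": {
  "steps": [
    {"jaw": 0.5, "translation": [0, 0, -1], "spin": 0},
    {"jaw": 0.5, "translation": [0, 0, -3], "spin": 0},
    {"jaw": 0.5, "translation": [0, 0, -6], "spin": 0},
    {"jaw": 0.5, "translation": [0, 0, -9], "spin": 0},
    {"jaw": 0.5, "translation": [-3, -1, -11], "spin": 0},
    {"jaw": 0.5, "translation": [-6, -3, -12], "spin": 0},
    {"jaw": 0.5, "translation": [-9, -5, -12], "spin": 0},
    {"jaw": 0.5, "translation": [-12, -7, -12], "spin": 0},
    {"jaw": 0.5, "translation": [-15, -9, -12], "spin": 0},
    {"jaw": 0.5, "translation": [-18, -11, -12], "spin": 0}
  ]
}}

```text
t: 12.72
position: [507.6, 4.6, 237.5]
ee_rot: [1.573, 2.719, 0.0]
ft_force: [1.3, -0.6, 0.8]
finger_gap: 0.504
```

Request:
{"op": "send_rows", "data": {
  "steps": [
    {"jaw": 0.5, "translation": [-3, -1.7, 0], "spin": 0},
    {"jaw": 0.5, "translation": [-6, -3.4, 0], "spin": 0},
    {"jaw": 0.5, "translation": [-9, -5, 0], "spin": 0},
    {"jaw": 0.5, "translation": [-9, -5, 0], "spin": 0}
  ]
}}

```text
t: 13.05
position: [509.7, -102.6, 237.1]
ee_rot: [1.579, 2.713, -0.004]
ft_force: [0.2, 0.5, 0.4]
finger_gap: 0.499
```

```bash
python3 -c "
from h import *
st()
cv2.imwrite('pics/s6.png',snapshot('scene'));cv2.imwrite('pics/t6.png',snapshot('top'))
crop('pics/s6.png','pics/s6c.png',310,125,110,110,6)
crop('pics/t6.png','pics/t6c.png',190,170,120,120,5)"
```

```text
t 13.05 pos [ 509.7 -102.6  237.1] yaw 119.59 tilt [ 0.0006 -0.0031] F [0.15 0.55 0.37] M [ 0.08 -0.01  0.01] gap 0.499 q [-0.41  0.19  1.58 -0.    1.37 -2.5 ]
```

View pics/s6c.png

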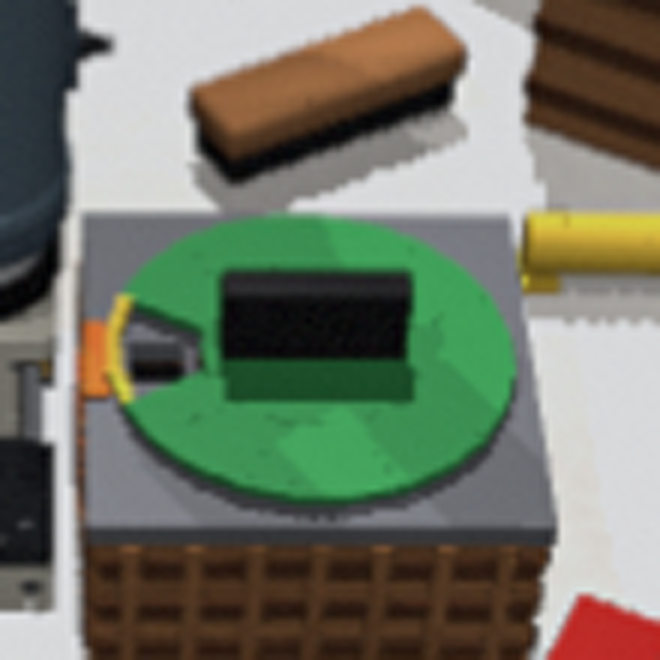

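View pics/t6c.png

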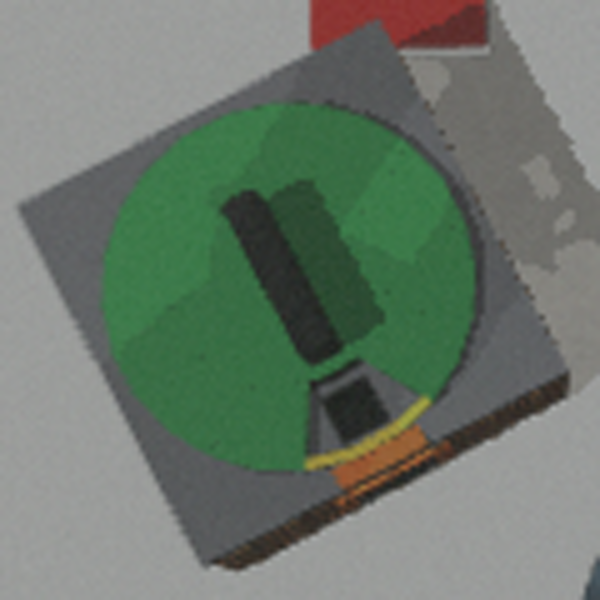

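View pics/s6.png

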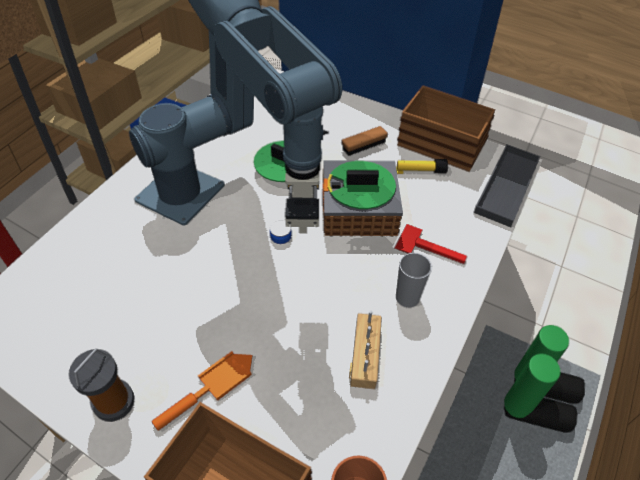

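```bash
python3 - <<'E'
from h import *
cv2.imwrite('pics/s7.png',snapshot('scene'))
for k in(5,6,7):
    im=cv2.imread(f'pics/s{k}.png').astype(float)
    g=im[...,1]-im[...,0]
    # subpixel row of lower disc rim at columns
    out=[]
    for c in range(345,380,3):
        col=g[195:222,c];i=np.max(np.where(col>25)[0]);out.append(195+i+(col[i]-25)/(col[i]-col[i+1]))
    print(k,np.round(out,1),np.mean(out))
for z in(105,109,113,117): print(z,proj("scene",[513.4+98*np.cos(-.9),212.7+98*np.sin(-.9),z]))
st()
E
```

```text
5 [204.5 205.7 206.7 207.3 207.9 208.3 216.4 208.3 207.9 207.3 206.7 205.9] 207.73408406106776
6 [204.5 205.6 206.7 207.3 207.9 208.4 208.4 208.4 208.1 216.1 207.  206.1] 207.8717716140184
7 [204.5 205.6 206.7 207.3 208.  208.4 208.4 208.4 208.1 207.5 207.  206.2] 207.17289940583342
105 [[368.62851468 208.67740181]]
109 [[368.74870978 207.66674572]]
113 [[368.86933314 206.65204164]]
117 [[368.99038665 205.63326833]]
t 13.2 pos [509.3 -96.8 236.9] yaw 119.79 tilt [-0.0001  0.0007] F [-0.14  0.29 -0.16] M [0.05 0.01 0.02] gap 0.505 q [-0.4   0.19  1.58  0.    1.37 -2.49]
```

The rim row has not changed since the lid was pressed home (208.4 in both pictures), so it has not sprung up. Handing in.

```bash
python3 -c "
from bench import *
print(sign_off())"
```

```text
the job is handed in; nothing more can be done
None
```

The lid is on the hopper, fully home, with its window over the fill opening, and the job is handed in at about 13 s of the 61 s.

- **Which lid:** there were two green lids, at top-view pixels (401,250) and (231,338). I took the first, which lies farther to the robot's right.
- **Meshing and pushing home:** I lowered the collar over the spindle at the fin angle estimated from the picture. The twist test showed about 0.24 N m of resistance at one end, so I took it as meshed. It went down against the plungers at about 8 N and stopped hard at TCP z 118.1 mm, where home was expected at about 118.3 mm.
- **Turning and release:** I turned it about 20 degrees while pressed home, let go and backed away to over 300 mm from the hopper.
- **Last checks:**
  - The whole opening shows in both views, inside the window.
  - The lid's yaw read 29.7 to 31.3 degrees against the hopper's roughly 30, within the roughly 7.5 degrees allowed.
  - The disc rim was at the same image height after release, so the lid has not sprung back up.
  - The bystanders look unmoved in the last scene picture; I did not measure them.
- **What disagreed:**
  - The cameras put the spindle axis about 2 to 4 mm lower in y than contact did. I corrected this by feel.
  - The free play before the lid resisted turning was a bit more than the 6 degrees stated. I took the excess as give in the grip or the spindle moving slightly.

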